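# Clamp a conduit in the pipe vise and paste its end for threading

## Task

Get the steel conduit ready for threading: without shifting it, screw the pipe vise's jaw down on it with the T-handle (clockwise seen from above) until it grips firmly and the handle will turn no further. Then take the brush, dip its bristles well into the open paste tin, dab them on the conduit's plain end, and lay the brush flat back on the drip tray beside the tin. Do not upset the tin, and leave the other things on the bench where they are.

Things in the scene. Friction and masses are not known exactly. Their poses are not given: they have to be found in the camera images.
- t_handle (a joint): Turning of the vise's T-handle, rad: grows as it turns clockwise seen from above (tightening). 0 is backed off; the jaw touches the conduit at about 12.6 and the handle stops hard at 13.4, where the conduit is firmly clamped. It starts between 7.5 and 9.4, so that 4.0 to 5.9 rad remain. Lead 5 mm a turn, so the handle sinks 0.8 mm per rad. Friction torque about 0.2 N m, and it stays where it is left.
- handle_hub (a point): Centre of the T-handle's bar, on the screw's vertical axis at the height of the bar's centre line, 229 to 234 mm above the bench. The bar is steel, round, 13 mm thick, 177 mm over its two 19 mm end balls; the hub in the middle is 31 mm across and stands 16 mm above the bar's centre line. The bar is the highest part of the vise; the yoke's top boss lies 29 mm or more below the bar.
- handle_end_a (a point): Centre of one end ball of the T-handle's bar, 79 mm from the hub.
- handle_end_b (a point): Centre of the other end ball, opposite.
- vise: Yoke pipe vise of dark cast iron, fixed to the bench: foot 190 x 80 mm, yoke 122 mm wide along its x axis and 36 mm deep along y, 200 mm high, V jaw below. Origin: centre of its underside. The conduit lies along its y axis through the yoke.
- upper_jaw: The vise's upper jaw, 58 x 40 mm, which the screw carries down on the conduit inside the yoke. Origin: in the middle of its underside.
- conduit: Galvanised steel conduit, 25 mm in diameter, 435 mm long over the coupler (32 mm in diameter) on its end to the left of the robot, lying loose in the vise's V jaw with its centre line 73 mm above the bench. Origin: on its centre line; y axis along it towards the coupler.
- conduit_end (a point): Centre of the face of the conduit's plain end (no coupler), 225 mm from the body's origin, about 210 to 240 mm from the vise's middle, sticking out towards the drip tray.
- drip_tray: Flat aluminium tray fixed to the bench, 270 (x) x 250 mm, with a 3 mm floor and a rim 8 mm high. Origin: centre of its underside. The tin stands in its +y half and the brush lies in its -y half, bristles to +x.
- brush_mid (a point): Middle of the brush, half-way through its thickness: a 190 mm flat brush with a wooden handle 14 mm thick and 22 mm wide (18 mm wide from 5 mm behind this point to 35 mm ahead of it), a 26 mm steel ferrule and stiff bristles 24 mm wide, 12 mm thick, 35 mm long. x axis along the brush towards the bristles, z up when it lies flat. It weighs 60 g and balances within 10 mm of this point.
- brush_tip (a point): End of the bristles, on the brush's middle line, 95 mm ahead of brush_mid.
- brush: The brush itself; same origin and axes as brush_mid.
- tin_rim (a point): Centre of the mouth of the paste tin: an open round steel tin, 88 mm across, 55 mm high, wall 3 mm, bottom 4 mm, loose on the tray, 0.3 kg.
- paste_tin: The tin; origin at the centre of its underside.
- crimper: Bystander: crimping pliers, 200 mm, blue handles, lying at the back of the bench.
- conduit_bend: Bystander: 90 degree bend of steel conduit, 125 mm across, lying at the back of the bench.
- coupler: Bystander: loose conduit coupler, steel sleeve 60 x 32 mm, between vise and tray.
- screwdriver: Bystander: red-handled screwdriver lying between vise and tray.
- tape_roll: Bystander: roll of black tape, 60 mm across, 19 mm high, in front of the conduit.
- saddle_box: Bystander: open cardboard box of pipe saddles, 130 x 170 x 65 mm, at the left.
Mind the look-alikes: they are no part of the job. Of the things that look like the brush, take the one that is farthest from the robot's base at the start.

How it is judged:
On the way, in this order (a step that is already met when the one before it is completed fails the run):
1. the handle is turned home and the jaw grips the conduit (value of joint t_handle above 13.05 rad and contact force between upper_jaw and conduit above 10 N), for 0.2 s.
2. the bristles are dipped in the tin, at least 15 mm below its rim (horizontal distance between brush_tip and tin_rim below 0.041 m and z of brush_tip in the frame of tin_rim between -0.058 and -0.015 m), for 0.1 s.
3. the bristles touch the conduit's plain end (tip within 40 mm of the middle of the end face) (distance between brush_tip and conduit_end below 0.04 m and contact force between brush and conduit above 0.2 N), for 0.06 s.
At the end, for the whole second after the job is handed in: The T-handle is within 0.35 rad of its stop and the upper jaw presses the conduit with more than 10 N; the brush lies still and flat with its middle inside the drip tray's outline (brush_mid and brush_tip both under 30 mm above the bench); the tin stands upright (within 0.1 rad) (all of step 1 and x of brush_mid in the frame of drip_tray between -0.13 and 0.13 m and y of brush_mid in the frame of drip_tray between -0.12 and 0.12 m and height (world z) of each of brush_mid, brush_tip below 0.03 m and linear speed of brush below 0.02 m/s and angle between paste_tin's own z axis and vertical below 0.1 rad); the robot touches nothing.
It fails at once if the conduit is shifted by more than 20 mm (distance of any of conduit, conduit_end from where it was at the start of the episode above 0.02 m).
It fails at once if the paste tin is tipped by more than 0.35 rad or shoved more than 40 mm (angle between paste_tin's own z axis and vertical above 0.35 rad or distance of paste_tin from where it was at the start of the episode above 0.04 m).
It fails at once if another thing on the bench is moved by more than 30 mm (distance of any of crimper, conduit_bend, coupler, screwdriver, tape_roll, saddle_box from where it was at the start of the episode above 0.03 m).
It also fails if it takes over 72 s, if anything falls off the work surface, if the arm or the gripper's body presses on something with over 40 N, if the wrist force passes 120 N, or if a joint passes its speed limit or range.

## Robot

A 6-joint arm with a two-finger parallel gripper is mounted at the origin on the work surface. World frame = base frame: x ahead of the robot, y to its left, z up, the work surface at z = 0. Lengths are in m, angles in rad, forces in N, time in s.
With the tool pointing down it reaches from about 0.35 to 0.975 m from the base axis. Payload 7.1 kg.
Tool frame: the origin (TCP) lies midway between the tips of the shut fingers; the grasp point (between the pads) lies 19 mm behind it; z points along the fingers, y is the line along which they close (so a half turn about z gives the same grasp; the last joint's range is limited). The gripper opens to 88 mm and grips with 3 to 60 N. Pads are 20 mm wide; open, the fingers measure 115 mm over their backs; the gripper's body (75 mm by 178 mm) begins 61 mm behind the grasp point.
Start: joints at [-1.217, 0.423, 1.63, -0, 1.089, -0.019], TCP at [0.228, -0.582, 0.223] pointing down, gripper open.
Joint ranges: [-3, 3], [-0.9, 2.11], [0.09, 2.58], [-1.31, 4.45], [0.11, 2.69], [-2.54, 2.54]. Speed limits (rad/s): [2.39, 2.39, 3.01, 3.14, 3.14, 3.14].

## Interface

Orientations are given as a unit quaternion [w, x, y, z].
In Python, from station import move_pose, movel, movej, command_gripper, wait, inverse_kinematics, read_camera, camera_info, MotionError, job_done, get_time, get_joint_pos, get_qvel, get_effort, get_tcp_pos, get_ee_rot, get_ft_force, get_ft_torque, get_grip_width, get_finger_force gives the robot as it stands. Calls block until the motion is done:
- move_pose(position, orientation): joint-space move of the TCP to a pose.
- movel(position, frame=None, v=0.15, until_force=None): straight line of the TCP; frame=None keeps the orientation; v is the mean speed in m/s. With until_force (N) it stops when the force on the tool has changed by that much, and returns True; else False.
- movej(angles): joint-space move.
- command_gripper(opening): opening from 0.0 (shut) to 1.0 (fully open); the grip force is fixed at half the most; returns when the fingers have stopped.
- wait(seconds).
- inverse_kinematics(position, orientation): joint angles nearest the present ones, or None.
- read_camera(name): name is "scene" or "top"; returns the picture (420x560x3 uint8, red, green, blue); there is no depth.
- camera_info(name): a dict with "intrinsics" (3x3 intrinsics, pixels), "T" (4x4, takes a point from camera to world coordinates). Camera axes: x right, y up, looking along -z (the intrinsics and any distortion apply to the point x, -y, -z); pixel columns grow to the right and rows downward; lengths in m; the calibration is good to about 2 mm. A picture is of the moment at which its call begins. camera_info takes no time and is no camera call.
A pose or a line that the arm cannot do raises MotionError and nothing moves.
- job_done(): hands the job in; it is judged then, once.
Readings, each from a call of its own:
- get_time(): time.
- get_joint_pos(): joint angles.
- get_qvel(): joint speeds.
- get_effort(): joint torques, N m.
- get_tcp_pos(): TCP position.
- get_ee_rot(): TCP orientation.
- get_ft_force(): force on the tool from outside, world axes, zero at the start.
- get_ft_torque(): the same for the moment, N m.
- get_grip_width(): opening from 0.0 (shut) to 1.0 (fully open).
- get_finger_force(): force on a finger pad.
Only numpy, scipy, OpenCV 4.12 (cv2) and the standard library are available. Lean on these libraries where they do the work, as an engineer would, in place of code of your own. Each camera call takes 0.05 s, during which the arm holds its last target. There are 200 camera calls.

## Working session

There is one attempt and no reset: what is moved stays moved. The work goes in short steps, each a Python script; the robot and the scene stay as the last script left them, time stands still between calls to the robot, and variables do not carry over. Pictures are saved under pics/ and viewed, at most 11 in all, crops included, and the job is handed in when it is done.

```bash
mkdir -p pics; ls; python3 - <<'E'
from station import *
import cv2,numpy as np
for n in("scene","top"):
    im=read_camera(n); cv2.imwrite(f"pics/{n}0.png",im[:,:,::-1]); 
    i=camera_info(n); print(n,{k:(np.round(v,4).tolist() if not isinstance(v,str) else v) for k,v in i.items()})
print(get_time(),get_ee_rot(),get_tcp_pos())
E
```

```text
pics
scene {'intrinsics': [[444.9152, 0.0, 271.078], [0.0, 444.9152, 212.2222], [0.0, 0.0, 1.0]], 'T': [[0.7001, -0.4329, 0.5679, 1.1343], [0.714, 0.4123, -0.5659, -0.6282], [0.0109, 0.8017, 0.5977, 0.825], [0.0, 0.0, 0.0, 1.0]]}
top {'intrinsics': [[383.1902, 0.0, 281.1289], [0.0, 383.1902, 212.8427], [0.0, 0.0, 1.0]], 'T': [[-0.0068, 0.9981, -0.0604, 0.402], [-0.9996, -0.0085, -0.0285, 0.0051], [-0.0289, 0.0602, 0.9978, 1.1908], [0.0, 0.0, 0.0, 1.0]]}
0.1 [-6.86684635e-04  9.82679494e-01  1.85311972e-01 -1.17307584e-04] [ 0.22748673 -0.5815883   0.22198318]
```

View pics/scene0.png

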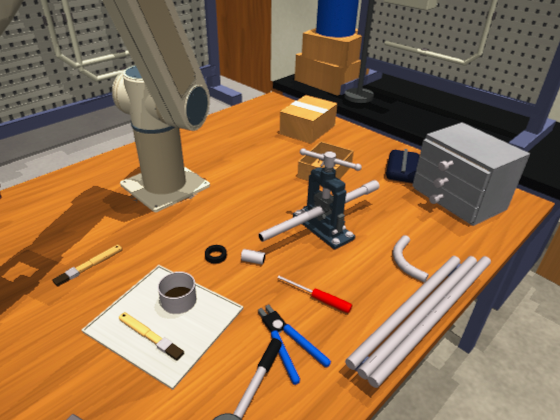

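View pics/top0.png

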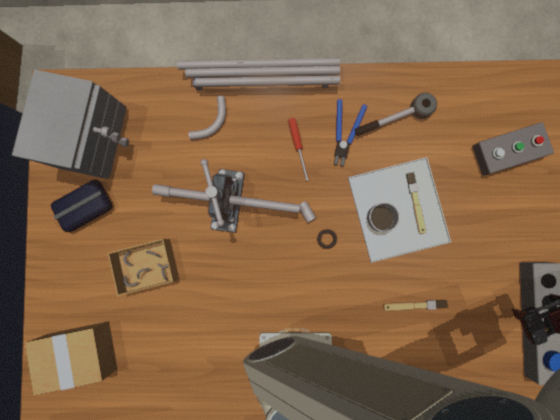

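Brush candidates in the top view are (417,203) on the tray and (415,305) near the robot. The tray one is farther from the base and lies on the tray, so I choose it. I'll check it in an enlarged crop, together with the vise.

```bash
python3 - <<'E'
import cv2,numpy as np
t=cv2.imread("pics/top0.png");s=cv2.imread("pics/scene0.png")
def crop(im,x,y,w,h,f):
    c=cv2.resize(im[y:y+h,x:x+w],None,fx=f,fy=f,interpolation=cv2.INTER_CUBIC)
    for i in range(0,w,10): cv2.line(c,(i*f,0),(i*f,6 if (x+i)%50 else 18),(0,0,255),1)
    for i in range(0,h,10): cv2.line(c,(0,i*f),(6 if (y+i)%50 else 18,i*f),(0,0,255),1)
    return c
cv2.imwrite("pics/ctop.png",crop(t,340,150,120,120,5))
cv2.imwrite("pics/cvise.png",crop(t,150,150,190,100,4))
cv2.imwrite("pics/cscene.png",crop(s,250,140,140,110,5))
E
```

```text
(no output)
```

View pics/ctop.png

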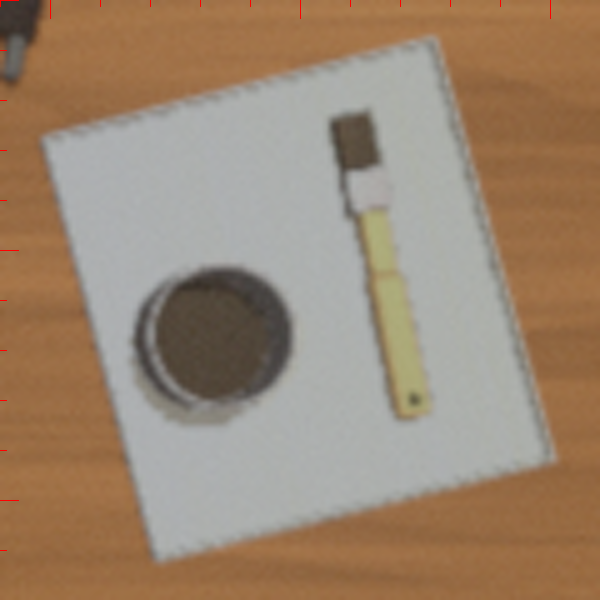

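View pics/cvise.png

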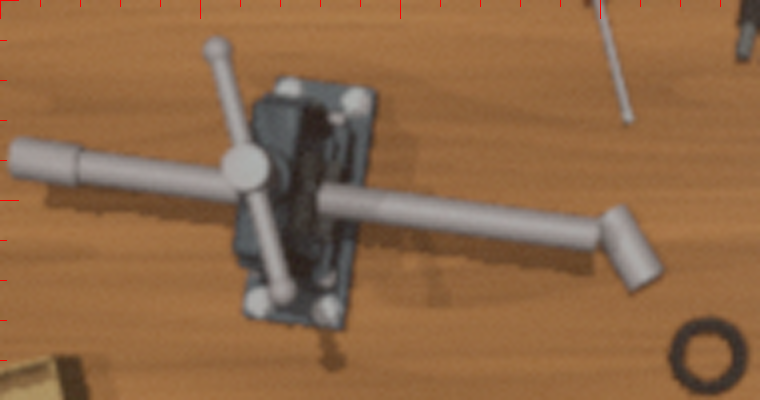

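View pics/cscene.png

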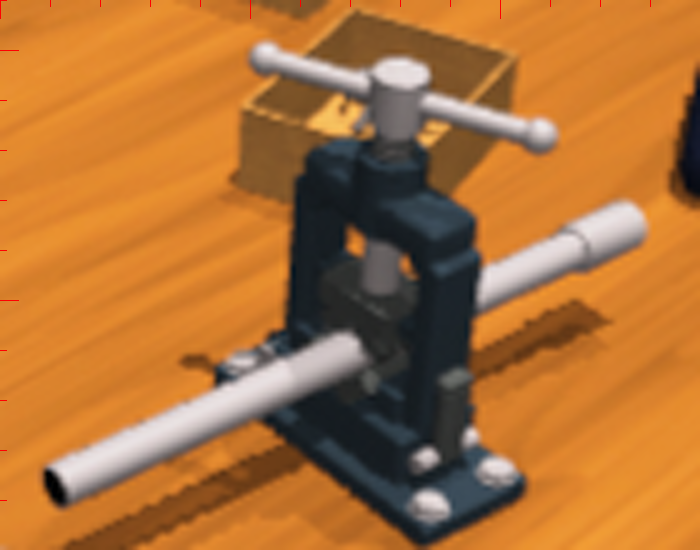

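Both views agree on the layout. In the top view:
- **Tray brush:** bristle tip at (410.2,172.8) and handle end at (422.6,232.8).
- **Tin mouth:** (383.6,217.6).
- **Vise hub:** (211,192), with handle balls at (204.3,162) and (220.8,223).
- **Conduit plain end:** about (300,208).

The second brush at (415,305) is the look-alike. Next I turn the pixels into positions.

```bash
cat > h.py <<'E'
from station import *
import numpy as np, cv2
from scipy.spatial.transform import Rotation as R
def ray(n,u,v):
    i=camera_info(n);K=np.array(i["intrinsics"]);T=np.array(i["T"])
    d=np.linalg.solve(K,[u,v,1.]);return T[:3,3],T[:3,:3]@(d*[1,-1,-1])
def atz(n,p,z):
    o,d=ray(n,*p);return o+d*(z-o[2])/d[2]
def tri(a,b):
    (o,d),(p,e)=ray("top",*a),ray("scene",*b)
    s,t=np.linalg.lstsq(np.c_[d,-e],p-o,rcond=None)[0];return (o+s*d+p+t*e)/2,np.linalg.norm(o+s*d-p-t*e)
def q(zdir,ydir):   # tool quaternion wxyz from z axis and approx closing axis
    z=np.array(zdir,float);z/=np.linalg.norm(z);y=np.array(ydir,float);y-=z*(y@z);y/=np.linalg.norm(y)
    x=R.from_matrix(np.c_[np.cross(y,z),y,z]).as_quat();return x[[3,0,1,2]]
E
python3 - <<'E'
from h import *
np.set_printoptions(precision=4,suppress=True)
print("hubtop",tri((211.3,191.8),(330,154.4)))
print("ballA",tri((204.3,162),(303.2,151.6)),tri((204.3,162),(358,167)))
print("ballB",tri((220.8,223),(358,167)),tri((220.8,223),(303.2,151.6)))
print("balls z.232",atz("top",(204.3,162),.232),atz("top",(220.8,223),.232), "hub .247",atz("top",(211.3,191.8),.247))
print("scene balls",atz("scene",(303.2,151.6),.232),atz("scene",(358,167),.232))
print("cend",tri((300,208),(261,237.4)),atz("top",(300,208),.073))
c=lambda x,y:(340+x/5-.4,150+y/5-.4)
print("tin",atz("top",c(218,338),.058))
print("tip",atz("top",c(351,114),.012),"butt",atz("top",c(413,414),.012), "scene tip",atz("scene",(178,353),.01),"butt",atz("scene",(122,318),.01))
print("tray",[atz("top",c(*p),.008)[:2] for p in((42,135),(435,38),(553,462),(157,562))])
print("coupler cond",atz("top",(152.5,189),.073))
E
```

```text
hubtop (array([0.5132, 0.2054, 0.2501]), np.float64(0.0011566625355480182))
ballA (array([0.5357, 0.1609, 0.3044]), np.float64(0.12322026287849872)) (array([0.5906, 0.2263, 0.2368]), np.float64(0.0008343611063789108))
ballB (array([0.4962, 0.2391, 0.1875]), np.float64(0.1482876002356876)) (array([0.4367, 0.185 , 0.2353]), np.float64(0.0029755136109528707))
balls z.232 [0.5912 0.2271 0.232 ] [0.4357 0.1845 0.232 ] hub .247 [0.5131 0.2057 0.247 ]
scene balls [0.4336 0.1908 0.232 ] [0.5863 0.2337 0.232 ]
cend (array([ 0.4838, -0.0173,  0.0774]), np.float64(0.0021092614416680965)) [ 0.4834 -0.0182  0.073 ]
tin [ 0.4552 -0.2624  0.058 ]
tip [ 0.5945 -0.3576  0.012 ] butt [ 0.4101 -0.39    0.012 ] scene tip [ 0.5831 -0.3551  0.01  ] butt [ 0.4144 -0.3929  0.01  ]
tray [array([ 0.5843, -0.1689]), array([ 0.6419, -0.4115]), array([ 0.3804, -0.4748]), array([ 0.3211, -0.2342])]
coupler cond [0.5437 0.4179 0.073 ]
```

```bash
cat > turn.py <<'E'
from h import *
H=np.array([.5133,.2055]);r=.058;ZB=.233
def P(a,z,rr=r): return [H[0]+rr*np.cos(a),H[1]+rr*np.sin(a),z]
def push(a,a_end,step=.4,F=25,v=.15):
    a0=a
    while a>a_end:
        a-=step; hit=movel(P(a,ZB-.014-.0008*(a0-a)),v=v,until_force=F)
        if hit: break
    t=np.array(get_tcp_pos());f=np.array(get_ft_force())
    print("hit",hit,"a",round(a,2),"actual",round(np.arctan2(*(t[:2]-H)[::-1]),3),"t",round(get_time(),2),"f",f.round(1),"tq",np.array(get_ft_torque()).round(2))
    return a
E
python3 - <<'E'
from turn import *
a=.265+np.pi+.62
best=None
for y in((1,0,0),(-1,0,0),(0,1,0),(0,-1,0)):
    o=q((0,0,-1),y);j=inverse_kinematics(P(a,.32),o)
    if j is not None:
        print(y,np.round(j,2))
        if best is None or abs(j[5])<abs(best[1][5]): best=(o,j)
command_gripper(0)
move_pose(P(a,.32),best[0])
movel(P(a,ZB-.014),v=.15,until_force=10)
print(get_time(),get_tcp_pos(),get_ft_force())
push(a,a-1.2)
cv2.imwrite("pics/s1.png",cv2.resize(read_camera("scene")[90:270,200:420,::-1],None,fx=3,fy=3))
E
```

```text
(1, 0, 0) [ 0.3   0.13  1.79 -0.    1.22  0.3 ]
(0, 1, 0) [ 0.3   0.13  1.79 -0.    1.22 -1.27]
(0, -1, 0) [ 0.3   0.13  1.79 -0.    1.22  1.87]
5.05 [0.47715628 0.16066793 0.21961262] [ 0.00472507  0.10243112 -0.241344  ]
hit False a 2.43 actual 2.429 t 6.25 f [0.8 0.4 0.1] tq [-0.01 -0.09 -0.03]
```

View pics/s1.png

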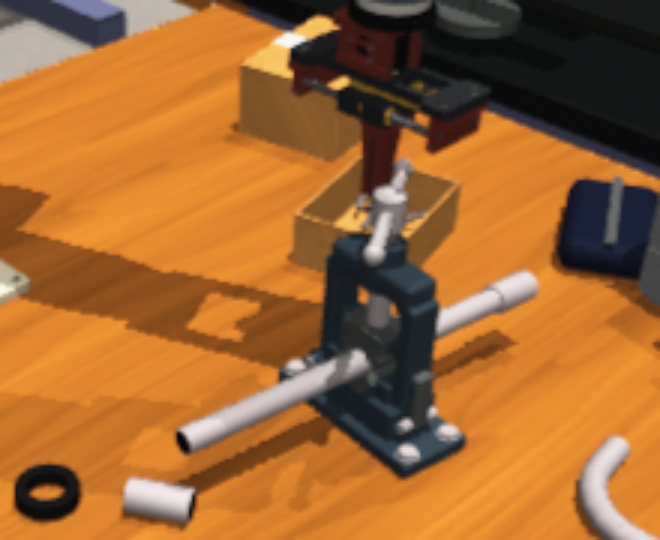

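The crop shows the finger behind the bar. The hub is at crop (390,205), and the bar has turned clockwise so its ends sit at (375,253) and (403,165). Pushing works, so I'll continue to the stop.

```bash
python3 - <<'E'
from turn import *
import turn
turn.ZB=.232
t=np.array(get_tcp_pos());a=2.43
for k in range(5):
    a=push(a,a-1.15)
    turn.ZB-=.001
    if np.hypot(*np.array(get_ft_force())[:2])>18: break
E
```

```text
hit False a 1.23 actual 1.229 t 7.2 f [-0.7  2.   0.3] tq [ 0.11  0.01 -0.03]
hit False a 0.03 actual 0.031 t 8.1 f [0.8 0.5 0.5] tq [-0.04 -0.07  0.06]
hit True a -0.77 actual -0.637 t 8.62 f [10.8  5.8 -4.7] tq [ 1.01 -1.99  0.09]
hit True a -1.17 actual -0.658 t 8.83 f [18.5 11.4 -6.1] tq [ 1.93 -3.26  0.09]
```

```bash
python3 - <<'E'
from turn import *
import turn
z=get_tcp_pos()[2]
for a in (-.85,-.95,-1.05,-1.15):
    h=movel(P(a,z),v=.05,until_force=12)
    t=np.array(get_tcp_pos());f=np.array(get_ft_force());F=np.hypot(*f[:2])
    print(a,h,round(np.arctan2(*(t[:2]-H)[::-1]),3),f.round(1),round(get_time(),2))
    if F>28: break
cv2.imwrite("pics/t2.png",cv2.resize(read_camera("top")[130:250,140:340,::-1],None,fx=4,fy=4))
E
```

```text
-0.85 True -0.645 [10.2  5.7 -3.3] 9.04
-0.95 True -0.64 [ 7.1  4.5 -2.3] 9.26
-1.05 True -0.639 [ 6.6  4.5 -1.7] 9.51
-1.15 True -0.639 [ 5.5  3.3 -1.4] 9.78
```

View pics/t2.png

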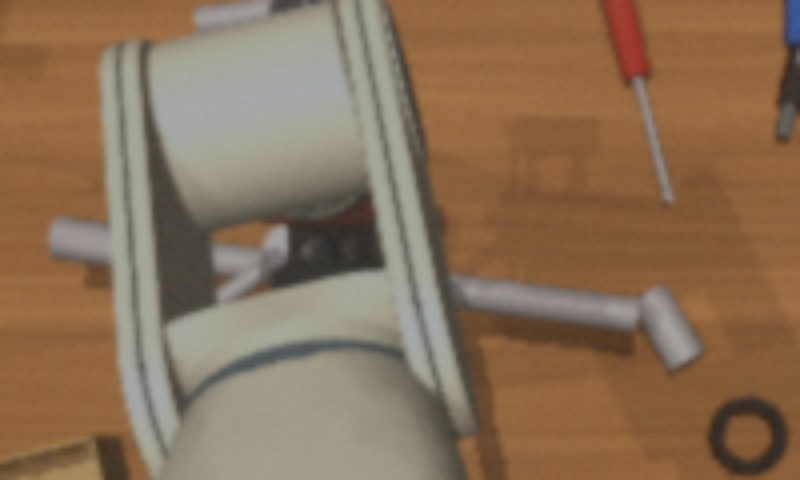

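```bash
python3 - <<'E'
from turn import *
z=get_tcp_pos()[2]
print(movel(P(-1.15,z),v=.05,until_force=30))
t=np.array(get_tcp_pos());f=np.array(get_ft_force())
print(round(np.arctan2(*(t[:2]-H)[::-1]),3),t,f.round(1),round(get_time(),2))
b=-.2
movel(P(b,z),v=.15)
print(np.array(get_ft_force()).round(1))
# re-push slowly, logging
for k in range(20):
    b-=.05
    h=movel(P(b,z),v=.05,until_force=30)
    t=np.array(get_tcp_pos());f=np.array(get_ft_force())
    print(round(b,2),round(np.arctan2(*(t[:2]-H)[::-1]),3),f.round(1))
    if h or np.linalg.norm(f[:2])>30:break
b=-.2
movel(P(b,z),v=.15); movel(P(b,.34),v=.25)
move_pose([.35,-.25,.35],get_ee_rot())
cv2.imwrite("pics/t3.png",cv2.resize(read_camera("top")[130:250,140:340,::-1],None,fx=4,fy=4));print(get_time())
E
```

```text
True
-0.647 [0.56344369 0.16762719 0.22524387] [ 7.6  4.5 -1.5] 10.14
[-0.   0.2  0. ]
-0.25 -0.265 [-0.2 -0.1  0.2]
-0.3 -0.308 [-0.6  0.3 -0.4]
-0.35 -0.353 [ 0.3 -0.4  0.8]
-0.4 -0.403 [ 0.7 -0.   0.1]
-0.45 -0.453 [0.6 0.2 0.5]
-0.5 -0.503 [-0.1  0.5  0.7]
-0.55 -0.553 [ 0.6 -0.7  0.3]
-0.6 -0.594 [ 0.1  2.7 -0.6]
-0.65 -0.615 [ 5.   8.3 -2.9]
-0.7 -0.632 [10.5 13.5 -6.2]
-0.75 -0.648 [ 16.2  17.9 -11.4]
-0.8 -0.664 [ 22.7  22.2 -13.8]
16.3333
```

View pics/t3.png

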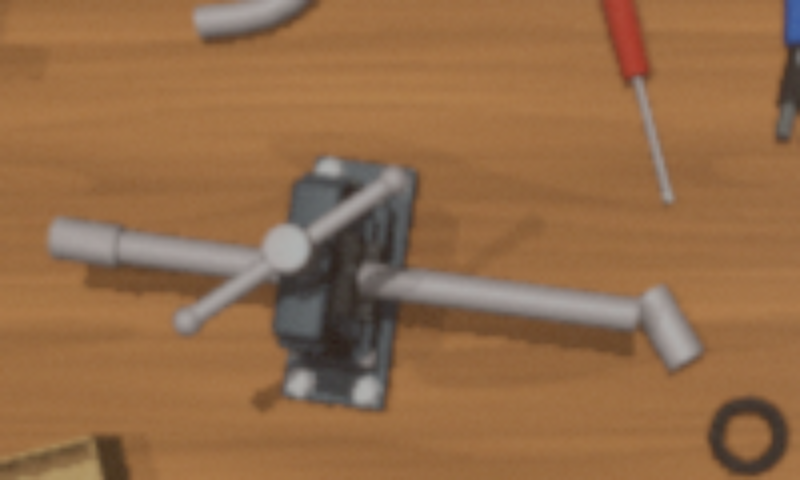

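The bar now runs from crop (397,178) to (187,321), so it has turned about 4.4 rad. The conduit has not shifted. Each re-push met hard resistance at the same angle (−0.6) up to 32 N, so it is on the stop. Next I plan the brush poses.

```bash
cat > b.py <<'E'
from h import *
tip0=np.array([.5945,-.3576,.010]);bd=np.array([.185,.0325,0]);bd/=np.linalg.norm(bd)
tin=np.array([.4552,-.2624,.058]);cend=np.array([.4836,-.0178,.073]);c=np.array([.137,.99,0])
def pose(tip,yaw,th,s,zo=-.004):
    d=np.array([np.cos(yaw),np.sin(yaw),0]);e=np.array([0,0,1.])
    bx=np.cos(th)*d-np.sin(th)*e;bz=np.sin(th)*d+np.cos(th)*e;by=np.cross(bz,bx)
    return np.array(tip)-.08*bx+zo*bz, q(-bz,s*by)
yaw0=np.arctan2(bd[1],bd[0])
def dirv(y): return np.array([np.cos(y),np.sin(y),0])
E
python3 - <<'E'
from b import *
print(yaw0,pose(tip0,yaw0,0,1))
for s in(1,-1):
    p,o=pose(tip0,yaw0,0,s);j=inverse_kinematics(p,o);print(s,None if j is None else np.round(j,2))
    if j is None: continue
    for th in (50,60):
      for y in range(-180,180,30):
        Y=np.radians(y);t=np.radians(th);ok=[]
        for tip in (tin+.01*dirv(Y)-[0,0,.025],tin+[0,0,.07],cend+.012*c+[0,0,.013],cend+[0,0,.08]):
            j=inverse_kinematics(*pose(tip,Y,t,s));ok.append(None if j is None else np.round(j,1))
        if all(k is not None for k in ok): print(s,th,y,ok[0],ok[2])
E
```

```text
0.17390118913788663 (array([ 0.51570662, -0.37144208,  0.006     ]), array([-0.        , -0.08684107,  0.99622218,  0.        ]))
1 [-0.64  0.73  1.7  -0.    0.72 -2.39]
1 50 -180 [-0.8  0.6  2.3  2.1  0.7 -1.3] [-0.1  0.4  2.4  3.1  0.6 -1.5]
1 50 -150 [-0.9  0.6  2.1  1.3  0.9 -1. ] [-0.3  0.4  2.3  2.   0.7 -1.1]
1 50 -120 [-0.9  0.7  1.9  0.9  1.2 -1. ] [-0.4  0.5  2.2  1.3  0.9 -0.9]
1 50 -90 [-0.8  0.8  1.7  0.6  1.4 -1.1] [-0.4  0.6  2.   0.9  1.2 -1. ]
1 50 -60 [-0.7  0.8  1.5  0.3  1.6 -1.3] [-0.3  0.6  1.8  0.6  1.5 -1.1]
1 50 -30 [-0.5  0.9  1.5 -0.   1.7 -1.6] [-0.2  0.7  1.7  0.3  1.6 -1.3]
1 50 0 [-0.4  0.8  1.5 -0.3  1.6 -1.8] [-0.   0.7  1.6 -0.   1.7 -1.6]
1 50 30 [-0.3  0.8  1.7 -0.6  1.4 -2.1] [ 0.1  0.7  1.7 -0.3  1.6 -1.9]
1 50 60 [-0.2  0.7  1.9 -0.9  1.1 -2.2] [ 0.2  0.6  1.8 -0.6  1.4 -2.1]
1 50 150 [-0.6  0.6  2.4  3.1  0.7 -1.6] [ 0.2  0.4  2.3  4.2  0.6 -2. ]
1 60 -180 [-0.9  0.7  2.3  2.2  1.  -1.5] [-0.1  0.5  2.5  3.1  0.9 -1.6]
1 60 -150 [-1.   0.7  2.1  1.4  1.1 -1.2] [-0.4  0.5  2.4  2.1  0.9 -1.4]
1 60 -120 [-1.   0.8  1.8  0.9  1.3 -1.1] [-0.5  0.6 
[... 1334 characters left out ...]
 1.   1.7] [-0.1  0.5  2.5  3.1  0.9  1.6]
-1 60 -150 [-1.   0.7  2.1  1.4  1.1  2. ] [-0.4  0.5  2.4  2.1  0.9  1.8]
-1 60 -120 [-1.   0.8  1.8  0.9  1.3  2.1] [-0.5  0.6  2.2  1.4  1.1  2. ]
-1 60 -90 [-0.8  0.9  1.6  0.6  1.6  2. ] [-0.5  0.7  1.9  0.9  1.4  2.1]
-1 60 -60 [-0.7  0.9  1.4  0.3  1.8  1.8] [-0.3  0.7  1.7  0.6  1.6  2. ]
-1 60 -30 [-0.5  0.9  1.4 -0.   1.9  1.6] [-0.2  0.8  1.6  0.3  1.8  1.8]
-1 60 0 [-0.4  0.9  1.4 -0.3  1.8  1.3] [-0.   0.8  1.5 -0.   1.9  1.6]
-1 60 30 [-0.2  0.9  1.6 -0.6  1.6  1.1] [ 0.1  0.8  1.6 -0.3  1.8  1.3]
-1 60 60 [-0.1  0.8  1.8 -1.   1.3  1.1] [ 0.3  0.7  1.7 -0.6  1.6  1.1]
-1 60 150 [-0.6  0.7  2.4  3.1  1.   1.6] [0.3 0.5 2.4 4.1 0.9 1.4]
```

```bash
python3 - <<'E'
from b import *
np.set_printoptions(precision=4,suppress=True)
s=-1;u=np.array([0,0,1.])
p,o=pose(tip0,yaw0,0,s)
command_gripper(.5)
move_pose(p+.1*u,o)
print(movel(p,v=.12,until_force=8),get_tcp_pos(),get_ft_force())
command_gripper(0)
print("w",get_grip_width(),get_finger_force(),get_time())
movel(p+.16*u,v=.2)
tip=tin+.01*dirv(0)+.075*u
move_pose(*pose(tip,0,np.radians(50),s))
print(get_time(),get_grip_width(),get_ft_force())
a=read_camera("scene")[170:390,60:300,::-1];b=read_camera("top")[130:290,300:480,::-1]
cv2.imwrite("pics/g.png",np.hstack([cv2.resize(a,(400,366)),cv2.resize(b,(400,366))]))
E
```

```text
False [ 0.5162 -0.3718  0.0067] [ 0.063  -0.298   0.2513]
w 0.20021453407267267 30.0006964802742 20.0083
21.7083 0.1990533442928717 [-0.3487  0.1504  0.5135]
```

View pics/g.png

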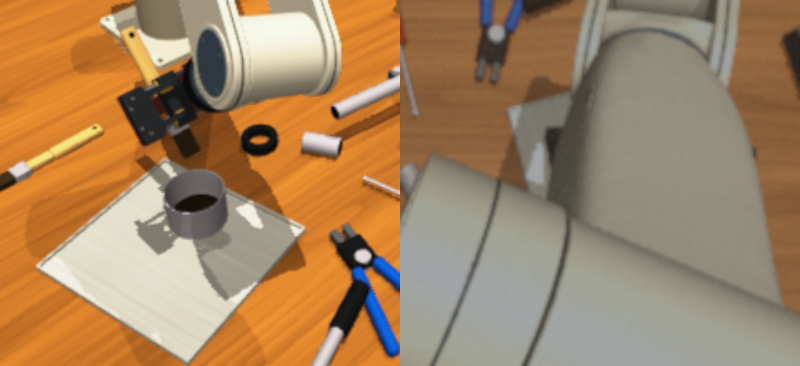

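The brush is held (17.6 mm grip) with its bristles at crop (188,142), above the tin mouth at (195,185). The tin is upright and unmoved. Now dip, then dab.

```bash
python3 - <<'E'
from b import *
np.set_printoptions(precision=3,suppress=True)
s=-1;u=np.array([0,0,1.]);th=np.radians(50)
tip=tin+.01*dirv(0)
print("dip",movel(pose(tip-.028*u,0,th,s)[0],v=.1,until_force=5),get_tcp_pos()-pose(tip,0,th,s)[0],get_ft_force())
wait(.2)
movel(pose(tip+.1*u,0,th,s)[0],v=.15)
Y=np.radians(-30);e=cend+.012*c
move_pose(*pose(e+.07*u,Y,th,s))
f0=np.array(get_ft_force())
h=movel(pose(e+.002*u,Y,th,s)[0],v=.05,until_force=2.5)
wait(.15)
print("dab",h,get_tcp_pos()-pose(e,Y,th,s)[0],f0,get_ft_force(),get_grip_width(),get_time())
a=read_camera("scene")[170:330,180:420,::-1]
cv2.imwrite("pics/d.png",cv2.resize(a,(780,520)))
E
```

```text
dip False [ 0.    -0.    -0.028] [-0.312  0.038 -0.603]
dab True [-0.001  0.     0.014] [-0.043 -0.44  -1.154] [-0.367  0.505  2.394] 0.20172429687378923 26.4417
```

View pics/d.png

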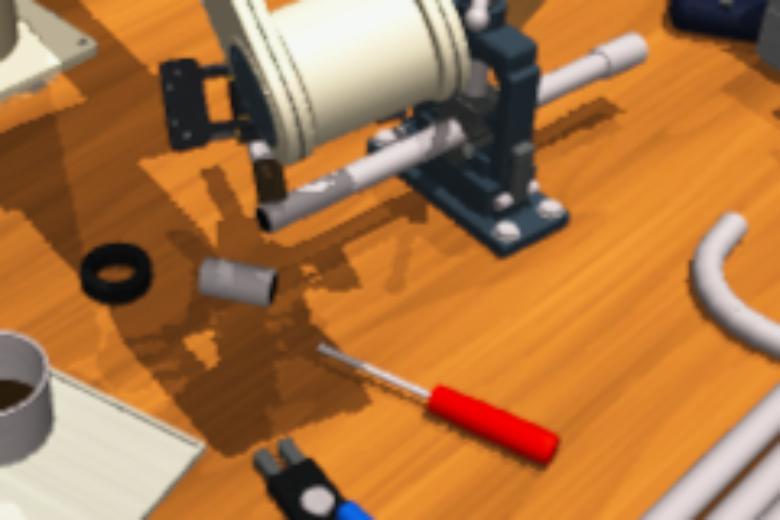

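The bristles rest on the conduit's plain end at crop (272,195), with about 3 N of contact. Now I'll lay the brush back down.

```bash
python3 - <<'E'
from b import *
np.set_printoptions(precision=3,suppress=True)
s=-1;u=np.array([0,0,1.]);th=np.radians(50);Y=np.radians(-30);e=cend+.012*c
movel(pose(e+.1*u,Y,th,s)[0],v=.15)
p,o=pose(tip0,yaw0,0,s)
move_pose(p+.16*u,o)
print(movel(p+.0015*u,v=.1,until_force=4),get_tcp_pos()-p,get_ft_force())
command_gripper(.5)
movel(p+.15*u,v=.15)
command_gripper(.5)
move_pose([.36,-.5,.3],o)
wait(.5);print(get_time())
a=read_camera("scene")[130:390,60:400,::-1];b=read_camera("top")[130:290,140:480,::-1]
cv2.imwrite("pics/e.png",np.vstack([cv2.resize(a,(480,367)),cv2.resize(b,(480,226))]))
E
```

```text
False [ 0.    -0.     0.002] [-0.526  0.395 -0.722]
33.8583
```

View pics/e.png

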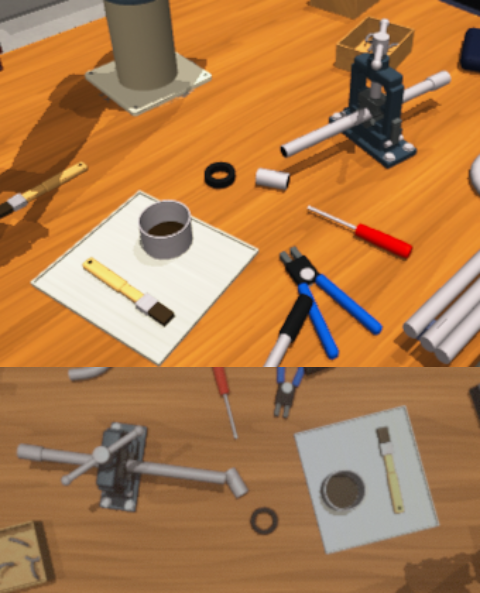

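The brush lies flat on the tray at (130,292) in the upper picture. The tin is upright at (165,230), the handle is still home, and nothing else has moved, so I'm handing in.

```bash
python3 -c "
from station import *
print(job_done())"
```

```text
the job is handed in; nothing more can be done
None
```

I handed the job in at about 34 s of the 72 s allowed: the vise handle is turned to its hard stop, the bristles were dipped and dabbed on the conduit's plain end, and the brush lies flat on the tray beside the upright tin. The hand-in returned no verdict, and I judged the stop by feel (it turned about 4.4 rad, then held against 32 N), not by a direct reading of the handle angle or jaw force.

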